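# Free the blue folder's press with the reversible ratchet

### The arm

A 6-joint arm with a two-finger parallel gripper is mounted at the origin on the work surface. World frame = base frame: x ahead of the robot, y to its left, z up, the work surface at z = 0. Lengths are in mm, angles in rad, forces in N, time in s.
With the tool pointing down it reaches from about 325 to 850 mm from the base axis. Payload 4.4 kg.
Tool frame: the origin (TCP) lies midway between the tips of the shut fingers; the grasp point (between the pads) lies 19 mm behind it; z points along the fingers, y is the line along which they close (so a half turn about z gives the same grasp; the last joint's range is limited). The gripper opens to 94 mm and grips with 3 to 60 N. Pads are 16 mm wide; open, the fingers measure 119 mm over their backs; the gripper's body (75 mm by 177 mm) begins 78 mm behind the grasp point.
Start: joints at [1, 0.207, 1.542, -0, 1.393, -0.15], TCP at [234.892, 524.836, 205.447] pointing down, gripper open.
Joint ranges: [-2.73, 2.73], [-0.86, 2.22], [0.23, 2.46], [-1.11, 4.25], [0.08, 2.63], [-2.82, 2.82]. Speed limits (rad/s): [2.79, 2.79, 3.14, 3.14, 3.14, 3.14].

### API

Orientations are given as a unit quaternion [x, y, z, w].
In Python, from station import env, vision, order gives the robot as it stands.
- The arm moves only by the tool servo_tool, never from a script. Its arguments are lists of equal length, an entry for each row: "hand": the finger opening in mm, from 0 to 94; "xyz": the shift along the world's x, y, z in mm, a list of three; "yaw": the turn about the world's z in degrees. A call has 1 to 5 rows; each row is the pose to reach, as a shift and turn from the pose commanded when the call began; what a row does not reach only later rows make up. A row lasts 1/10 s, in which the tool goes at most 50 mm and 8.59 degrees, less where a joint would pass 70% of its speed; a pose out of reach is approached as far as the arm can. A call with a gripper value outside its range is refused whole. The fingers move at their own pace and stop on an object; "newtons" is the grip in N (left out, the last holds). Time passes only in rows, so rows that repeat a pose let the fingers close. It gives the time, the measured TCP pose, the force, the opening and the grip force at its end, in the units of the state.
- env.get_state(): the state, without advancing time (a new reading comes with each control period).
- vision.capture(name): name is "scene" or "top"; returns a dict with "frame" (480x640x3 uint8, red, green, blue), "intrinsics" (3x3 intrinsics, pixels), "world_from_camera" (4x4, takes a point from camera to world coordinates). Camera axes: x right, y down, z forward; pixel columns grow to the right and rows downward; lengths in mm; the calibration is good to about 2 mm. A picture is of the moment at which its call begins. There is no depth.
- order.sign_off(): hands the job in; it is judged then, once.
The state is a dict: "clock": time; "q": joint angles; "qvel": joint speeds; "joint_torque": joint torques, N m; "eef_pos": TCP position; "tool_rot": TCP orientation; "wrist_force": force on the tool from outside, world axes, zero at the start; "wrist_torque": the same for the moment, N m; "width": finger opening in mm; "grasp_force": force on a finger pad.
Only numpy, scipy, OpenCV 4.12 (cv2) and the standard library are available. Lean on these libraries where they do the work, as an engineer would, in place of code of your own. Each camera call takes 0.05 s, during which the arm holds its last target. There are 200 camera calls.

### The job

The blue folder in the archive's document press has to come out. On that press, flip the ratchet's orange direction lever over to the loosen side, the side with the green dot (clockwise seen from above), then swing the ratchet's handle anticlockwise until the clamp screw under it has turned at least 30 degrees, and let go with the lever still on the loosen side. Do not touch the other press, the one with the buff folder.

Things in the scene. Friction and masses are not known exactly. Their poses are not given: they have to be found in the camera images.
- blue_axis (a point): Fixed point on the vertical axis about which screw, ratchet head, handle and lever of the blue folder's press turn, at the head's top face (123 mm up). Steel head 60 mm across, 26 mm high; on it a green dot (loosen side) and a red dot (tighten side) flank the lever. Below: wooden boards 200 x 230 mm, a steel bridge 115 mm either way along the point's y, top 90 mm up, its nuts 98 mm.
- blue_lever_tip (a point): Centre of the orange upright paddle at the end of that ratchet's direction lever, on the side away from the handle: 16 mm long (radially), 10 wide, 23 high, spanning 124 to 147 mm up; centre 36 mm from the axis. Its x points outwards along the lever. It moves sideways round the axis at 1 to 2 N and stays put; pushed hard at its end it takes the handle clockwise to its stop.
- blue_lever (a joint): Angle of that lever relative to the handle, rad: -0.45 = fully on the tighten side (red dot), +0.45 = fully on the loosen side (green dot); grows clockwise seen from above. Starts between -0.45 and -0.3; above 0.3 counts as flipped.
- blue_grip (a point): Middle of the black round grip on that ratchet's handle, on the handle's centre line, 135 mm from the axis and 110 mm above the table. The grip is 20 mm thick and 85 mm long, from 95 to 180 mm from the axis, level. The point's x axis points along the handle towards the head.
- blue_wrench (a joint): Angle of that handle, rad, growing anticlockwise seen from above, from its stop at 0 to its other stop at 1.4. It starts between 0 and 0.12, roughly towards the robot's side of the press. It has light friction (2 N at the grip) and stays where it is left.
- blue_screw (a joint): Turn of that clamp screw, rad: 0 = tight, grows anticlockwise as it loosens; brass flange 80 mm across with a white mark, under the head. Lever on the loosen side: an anticlockwise swing takes it along after up to 0.5 rad of lost motion (5 N at the grip), a clockwise one leaves it. Lever on the tighten side: an anticlockwise swing does not turn it.
- buff_press: The other press, alike but with a buff (sandy yellow) folder; origin on the table under the centre of its base board. Its ratchet head, lever and handle (180 mm long, starting roughly towards the robot's side) are up to 147 mm high. Not to be touched.

How it is judged (in metres and radians):
On the way, in this order (a step that is already met when the one before it is completed fails the run):
1. the direction lever of the blue folder's ratchet is flipped to the loosen side (above 0.3 rad) (value of joint blue_lever above 0.3 rad), for 0.2 s.
2. the clamp screw of that press is turned loose by at least 0.5 rad, the lever still on the loosen side (value of joint blue_lever above 0.3 rad and value of joint blue_screw above 0.5 rad), for 0.2 s.
At the end, for the whole second after the job is handed in: The clamp screw of the press with the blue folder is loosened by at least 30 degrees (0.5 rad is accepted), the direction lever is on the loosen side (above 0.3 rad) and the handle is let go and at rest, anywhere (all of step 2 and velocity of joint blue_wrench between -0.05 and 0.05 rad/s); the robot touches nothing.
It fails at once if the press with the buff folder, its ratchet or its lever is touched by the robot (contact force between any of the fingers, the arm and buff_press above 1 N).
It also fails if it takes over 51 s, if anything falls off the work surface, if the arm or the gripper's body presses on something with over 40 N, if the wrist force passes 120 N, or if a joint passes its speed limit or range.

## Working session

There is one attempt and no reset: what is moved stays moved. The work goes in short steps, Python scripts to look and compute and a tool call to move; the robot and the scene stay as the last step left them, time stands still between calls to the robot, and variables do not carry over. Pictures are saved under pics/ and viewed, at most 10 in all, crops included, and the job is handed in when it is done.

Besides the shell and the picture viewer there is one more tool, called after "Call:" as name([rows], argument=value, ...), one row to a line, values as JSON. servo_tool: Moves the arm, as the interface text tells. Its arguments: {"type":"object","properties":{"hand":{"type":"array"},"xyz":{"type":"array"},"yaw":{"type":"array"},"newtons":{"type":"number"}},"required":["hand","xyz","yaw"]}

```bash
mkdir -p pics
cat > h.py <<'E'
import numpy as np, cv2
from station import env, vision, order
def cap(n,f=None):
    c=vision.capture(n)
    if f: cv2.imwrite('pics/'+f,c['frame'][:,:,::-1])
    return c
def ray(c,u,v,z):
    T=np.array(c['world_from_camera']);K=np.array(c['intrinsics'])
    d=T[:3,:3]@np.linalg.inv(K)@[u,v,1];o=T[:3,3]
    return o+d*(z-o[2])/d[2]
def proj(c,p):
    T=np.linalg.inv(np.array(c['world_from_camera']));q=np.array(c['intrinsics'])@(T[:3,:3]@p+T[:3,3]);return q[:2]/q[2]
E
python3 - <<'E'
from h import *
a=cap('top','t0.png');b=cap('scene','s0.png')
for c in(a,b): print(np.round(c['world_from_camera'],2),np.round(c['intrinsics'],0))
s=env.get_state();print(s['clock'],s['eef_pos'],s['tool_rot'])
E
```

```text
[[-1.0000e-02 -9.9000e-01  1.7000e-01  4.0031e+02]
 [-1.0000e+00  1.0000e-02 -2.0000e-02  3.0100e+01]
 [ 2.0000e-02 -1.7000e-01 -9.9000e-01  9.3552e+02]
 [ 0.0000e+00  0.0000e+00  0.0000e+00  1.0000e+00]] [[549.   0. 320.]
 [  0. 549. 241.]
 [  0.   0.   1.]]
[[ 7.70000e-01  3.40000e-01 -5.40000e-01  1.12338e+03]
 [ 6.40000e-01 -3.90000e-01  6.60000e-01 -6.81250e+02]
 [ 2.00000e-02 -8.50000e-01 -5.20000e-01  6.50920e+02]
 [ 0.00000e+00  0.00000e+00  0.00000e+00  1.00000e+00]] [[610.   0. 313.]
 [  0. 610. 231.]
 [  0.   0.   1.]]
0.1 [234.50441739 524.22852894 204.44499765] [ 2.08852063e-01  9.77946740e-01 -9.32365950e-04 -3.47986756e-04]
```

View pics/t0.png

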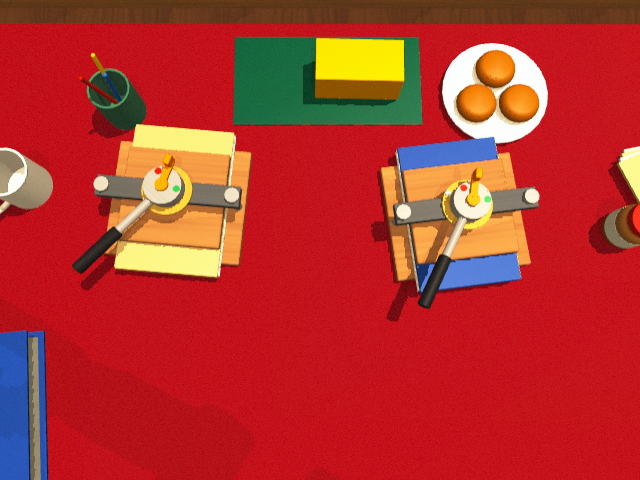

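View pics/s0.png

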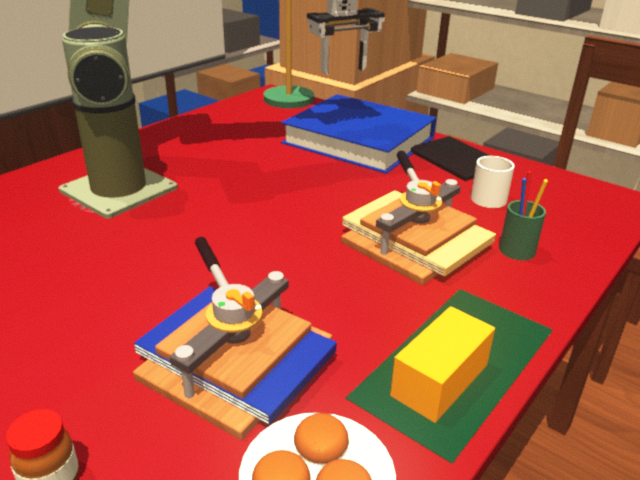

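The top view shows the blue press on the right, with its head at about (473,200), lever paddle (478,175), green dot (488,199) and grip running from (447,257) to (427,305). The buff press is on the left at about (162,187). In the scene view, the blue press's head is at about (233,303) and its paddle at about (248,300).

```bash
cat >> h.py <<'E'
def measure(save=None):
    a=cap('top',save);f=a['frame'];h=cv2.cvtColor(f,cv2.COLOR_RGB2HSV).astype(int)
    def cen(m,box):
        z=np.zeros(m.shape,bool);x0,y0,x1,y1=box;z[y0:y1,x0:x1]=1
        n,l,s,c=cv2.connectedComponentsWithStats((m&z).astype(np.uint8));i=1+np.argmax(s[1:,4]);return c[i],s[i],np.argwhere(l==i)[:,::-1]
    H,S,V=h[...,0],h[...,1],h[...,2]
    out={}
    for n,m,box,z in [('head',(S<70)&(V>150),(440,170,510,222),123),('green',(H>45)&(H<80)&(S>120),(440,150,530,240),123),('red',((H<5)|(H>174))&(S>150)&(V>120),(452,180,492,215),123),('orange',(H>10)&(H<20)&(S>180)&(V>200),(450,160,510,215),147),('grip',(V<60),(380,220,560,312),110)]:
        try:
            c,s,p=cen(m,box);out[n]=(c,ray(a,*c,z));print(n,np.round(c,1),s,np.round(ray(a,*c,z),1))
            if n=='grip':
                d=np.linalg.eigh(np.cov((p-c).T))[1][:,1];t=(p-c)@d
                print('ends',[np.round(ray(a,*(c+d*k),110),1) for k in (t.min(),t.max())])
        except Exception as e: print(n,e)
    return a,out
E
python3 - <<'E'
from h import *
a,o=measure()
c=cv2.resize(a['frame'][150:320,380:550],None,fx=3.5,fy=3.5,interpolation=cv2.INTER_CUBIC)
cv2.imwrite('pics/c1.png',c[:,:,::-1])
b=cap('scene')
cv2.imwrite('pics/c2.png',cv2.resize(b['frame'][270:350,190:310],None,fx=6,fy=6,interpolation=cv2.INTER_CUBIC)[:,:,::-1])
E
```

```text
head [471.2 203.2] [454 182  38  40 790] [ 598.9 -215.4  123. ]
green [487.3 198.7] [485 196   6   6  28] [ 605.9 -240.5  123. ]
red [463.4 187.6] [461 185   6   6  29] [ 623.5 -204.8  123. ]
orange [482.7 174.4] [450 160  60  31 747] [ 637.1 -227.9  147. ]
grip [433.4 281.5] [418 255  33  53 525] [ 480.7 -155.1  110. ]
ends [array([ 519.8, -174.5,  110. ]), array([ 443.7, -136.9,  110. ])]
```

View pics/c1.png

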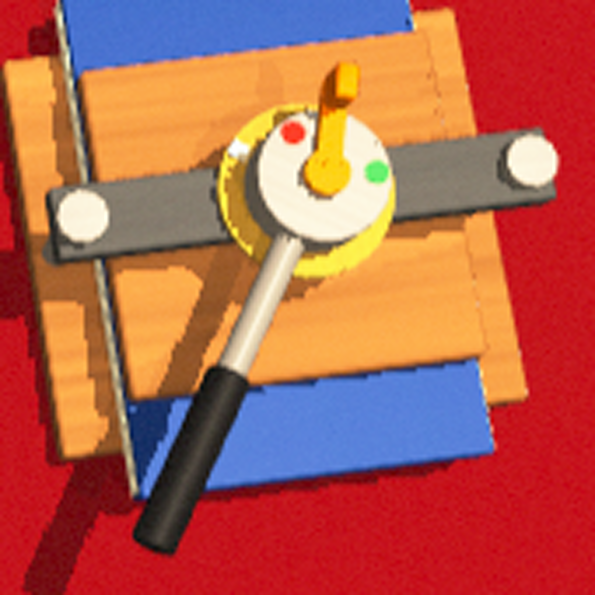

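View pics/c2.png

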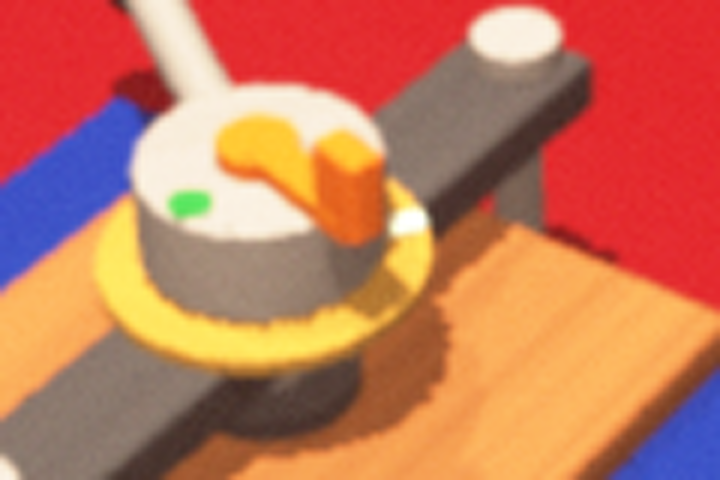

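The crop shows the lever leaning about 8–10° clockwise of straight ahead (+x), with the red dot on its left and the green dot on its right. The head circle is centred at full-image pixel (471.4,199.4), which puts the axis at about (603,-215). I'll raise the tool, cross over and come down on the +y side of the paddle.

Call:
servo_tool([
  [0,0,45],
  [24,-42,55],
  [48,-84,55],
  [72,-126,55],
  [96,-168,55],
], hand=[0,0,0,0,0], yaw=[0,-3,-6,-9,-10])

```text
clock: 0.7
eef_pos: [331.3, 355.3, 260.5]
tool_rot: [0.293, 0.956, 0.0, 0.0]
wrist_force: [0.5, 0.4, -0.3]
width: 57.3
grasp_force: 0.0
```

Call:
servo_tool([
  [24,-42,0],
  [48,-84,0],
  [72,-126,0],
  [96,-168,0],
  [120,-210,0],
], hand=[0,0,0,0,0], yaw=[0,0,0,0,0])

```text
clock: 1.2
eef_pos: [451.4, 145.0, 260.5]
tool_rot: [0.293, 0.956, 0.0, 0.0]
wrist_force: [0.7, 0.9, -0.2]
width: 17.2
grasp_force: 0.0
```

Call:
servo_tool([
  [24,-42,0],
  [48,-84,0],
  [72,-126,0],
  [96,-168,0],
  [120,-210,0],
], hand=[0,0,0,0,0], yaw=[0,0,0,0,0])

```text
clock: 1.7
eef_pos: [571.4, -65.1, 260.2]
tool_rot: [0.293, 0.956, 0.0, -0.0]
wrist_force: [1.0, 0.8, 0.2]
width: 0.4
grasp_force: 0.0
```

Run:
```python
from h import *
a=cap('top')
for p in [(471.4,199.4,123),(479.1,170.9,147),(473.1,199.1,130),(475.7,180,130)]: print(np.round(ray(a,*p),1))
s=env.get_state();print(s['clock'],s['eef_pos'],s['tool_rot'],s['q'],s['wrist_force'])
```

```text
[ 604.8 -216.   123. ]
[ 642.6 -222.8  147. ]
[ 603.5 -216.5  130. ]
[ 633.5 -222.2  130. ]
1.75 [574.43344687 -72.13567318 259.59129695] [ 0.29603913  0.95517091 -0.00236332  0.00194389] [-0.27148244  0.17623426  1.4654153  -0.0048511   1.49619515 -1.24083692] [ 3.51681758 -4.02113538  0.671595  ]
```

Call:
servo_tool([
  [25,-40,0],
  [50,-80,-20],
  [77,-122,-40],
  [77,-126,-70],
  [77,-126,-70],
], hand=[0,0,0,0,0], yaw=[4,8,12,12,12])

```text
clock: 2.25
eef_pos: [644.5, -189.4, 183.6]
tool_rot: [0.193, 0.981, 0.001, -0.006]
wrist_force: [-1.1, 1.3, -0.4]
width: 0.3
grasp_force: 0.0
```

Call:
servo_tool([
  [0,0,-20],
  [0,0,-40],
  [0,0,-60],
  [0,0,-60],
  [0,0,-60],
], hand=[0,0,0,0,0], yaw=[0,0,0,0,0])

```text
clock: 2.75
eef_pos: [648.0, -188.2, 131.7]
tool_rot: [0.191, 0.982, 0.0, 0.0]
wrist_force: [-0.2, -0.1, 0.5]
width: 0.4
grasp_force: 0.0
```

Run:
```python
from h import *
b=cap('scene')
cv2.imwrite('pics/c3.png',cv2.resize(b['frame'][180:360,160:340],None,fx=3.3,fy=3.3)[:,:,::-1])
```

```text
(no output)
```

View pics/c3.png

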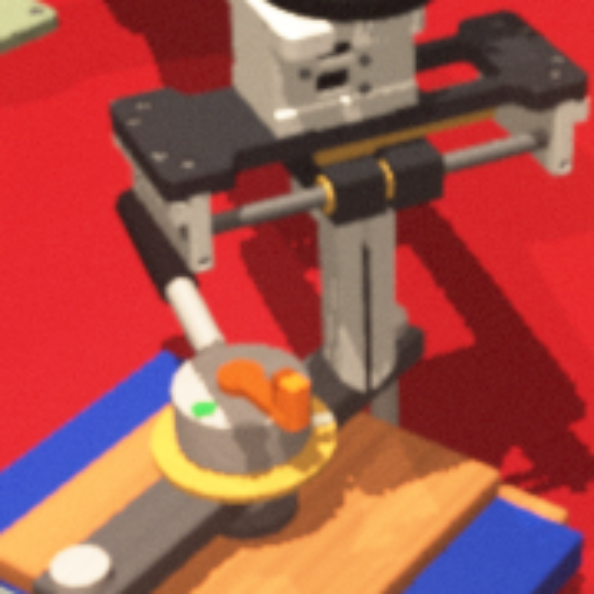

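The closed fingers stand just to the +y side of the orange paddle, at crop (290,400). Next I push it clockwise along an arc.

Call:
servo_tool([
  [-2,-10,-1],
  [-2,-18,-1],
  [-1,-25,-1],
  [-2,-32,-1],
  [-3,-37,-1],
], hand=[0,0,0,0,0], yaw=[0,0,-6,-12,-18])

```text
clock: 3.3
eef_pos: [645.3, -227.1, 130.4]
tool_rot: [0.345, 0.938, 0.0, 0.001]
wrist_force: [1.0, 0.9, 0.1]
width: 0.7
grasp_force: 0.7
```

Call:
servo_tool([
  [-1,-4,0],
  [-2,-8,0],
  [-4,-12,0],
  [-4,-12,0],
  [-4,-12,0],
], hand=[0,0,0,0,0], yaw=[-5,-10,-15,-15,-15])

```text
clock: 3.8
eef_pos: [641.7, -238.1, 130.2]
tool_rot: [0.462, 0.887, 0.001, 0.001]
wrist_force: [2.1, 3.0, -0.2]
width: 0.6
grasp_force: 1.8
```

Run:
```python
from h import *
a=cap('top');b=cap('scene')
x=cv2.resize(b['frame'][260:350,170:290],(600,450));y=cv2.resize(a['frame'][140:320,400:560],(160,180))
cv2.imwrite('pics/c4.png',np.hstack([x,cv2.copyMakeBorder(y,0,270,0,0,0)])[:,:,::-1])
```

```text
(no output)
```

View pics/c4.png

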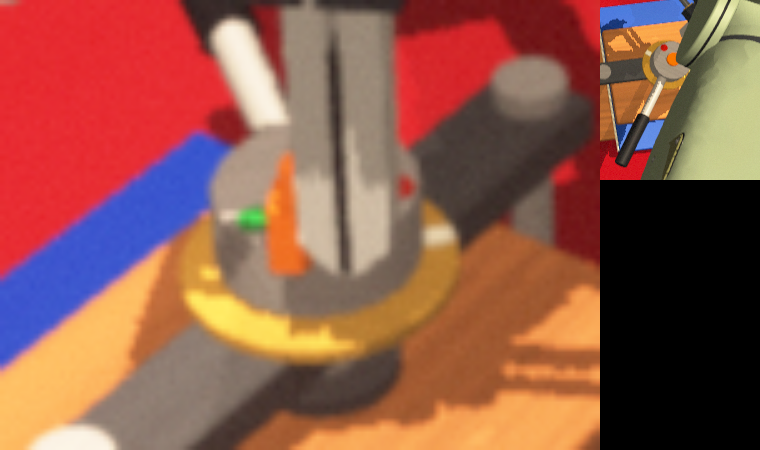

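The paddle, at crop (287,240), has moved close to the green dot and the push force is 3–4 N. I'll push a few mm more onto its end, then back off and check.

Call:
servo_tool([
  [-2,-2,0],
  [-4,-4,0],
  [-5,-5,0],
  [-5,-5,0],
  [-5,-5,0],
], hand=[0,0,0,0,0], yaw=[-2,-4,-5,-5,-5])

```text
clock: 4.4
eef_pos: [639.3, -241.4, 130.3]
tool_rot: [0.5, 0.866, 0.003, 0.003]
wrist_force: [9.0, 5.7, -1.7]
width: 0.3
grasp_force: 5.2
```

Call:
servo_tool([
  [10,10,0],
  [20,20,10],
  [20,30,50],
  [20,50,90],
  [-10,90,90],
], hand=[0,0,0,0,0], yaw=[0,0,0,0,0])

```text
clock: 4.9
eef_pos: [632.4, -156.6, 228.4]
tool_rot: [0.502, 0.865, 0.0, 0.009]
wrist_force: [0.5, -0.0, 1.1]
width: 0.6
grasp_force: 0.0
```

Call:
servo_tool([
  [-30,35,0],
  [-60,70,0],
  [-90,100,0],
  [-120,120,0],
  [-120,120,0],
], hand=[0,0,0,0,0], yaw=[0,0,0,0,0])

```text
clock: 5.4
eef_pos: [502.5, -30.7, 219.7]
tool_rot: [0.499, 0.866, -0.001, -0.001]
wrist_force: [-0.8, -0.3, 0.3]
width: 0.4
grasp_force: 0.0
```

Run:
```python
from h import *
a,o=measure()
c=cv2.resize(a['frame'][150:320,380:550],None,fx=3.5,fy=3.5,interpolation=cv2.INTER_CUBIC)
cv2.imwrite('pics/c5.png',c[:,:,::-1])
```

```text
head [452.9 186.3] [451 184   4   5   7] [ 625.6 -188.6  123. ]
green attempt to get argmax of an empty sequence
red attempt to get argmax of an empty sequence
orange [503.3 174.7] [496 160  14  30 286] [ 636.7 -258.8  147. ]
grip [472.4 266.5] [465 220  16  92 224] [ 503.3 -215.6  110. ]
ends [array([ 575.6, -229.9,  110. ]), array([ 435.9, -202.3,  110. ])]
```

View pics/c5.png

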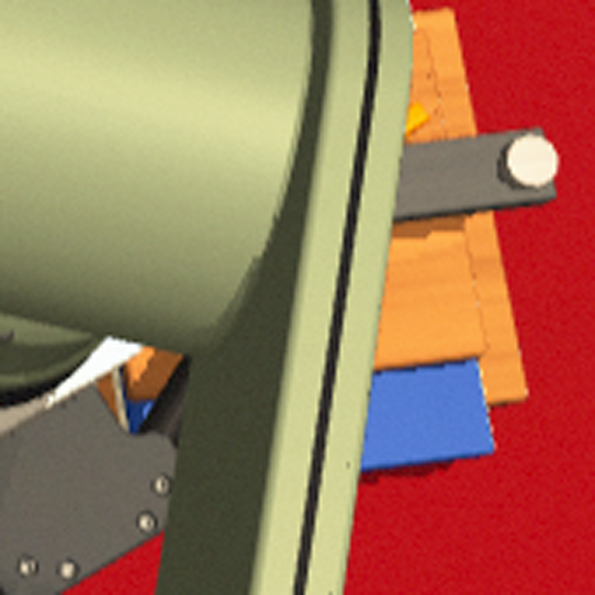

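The arm hides most of the press. The visible corner of the paddle, at crop (417,118), is already at the far clockwise end. I'll move aside to see it.

Call:
servo_tool([
  [-20,40,0],
  [-40,80,0],
  [-40,110,0],
  [-40,110,0],
  [-40,110,0],
], hand=[0,0,0,0,0], yaw=[0,0,0,0,0])

```text
clock: 5.95
eef_pos: [467.3, 76.4, 220.2]
tool_rot: [0.5, 0.866, -0.0, 0.001]
wrist_force: [0.4, -0.3, 0.2]
width: 0.5
grasp_force: 0.0
```

Run:
```python
from h import *
a,o=measure()
c=cv2.resize(a['frame'][150:320,380:550],None,fx=3.5,fy=3.5,interpolation=cv2.INTER_CUBIC)
cv2.imwrite('pics/c6.png',c[:,:,::-1])
print(env.get_state()['q'])
```

```text
head [469.8 202.7] [454 182  38  40 801] [ 599.6 -213.3  123. ]
green [487.2 200.5] [485 198   6   6  28] [ 603.  -240.2  123. ]
red [464.7 186.4] [462 184   7   6  31] [ 625.4 -206.9  123. ]
orange [483.2 173.6] [ 450  160   60   33 1050] [ 638.5 -228.6  147. ]
grip [424.1 275.8] [406 251  38  51 545] [ 489.5 -141.5  110. ]
ends [array([ 525.8, -165.2,  110. ]), array([ 454.3, -118.5,  110. ])]
[-2.12868182e-02 -2.62418095e-02  1.76380897e+00 -1.24432887e-03
  1.40294414e+00 -5.42495690e-01]
```

View pics/c6.png

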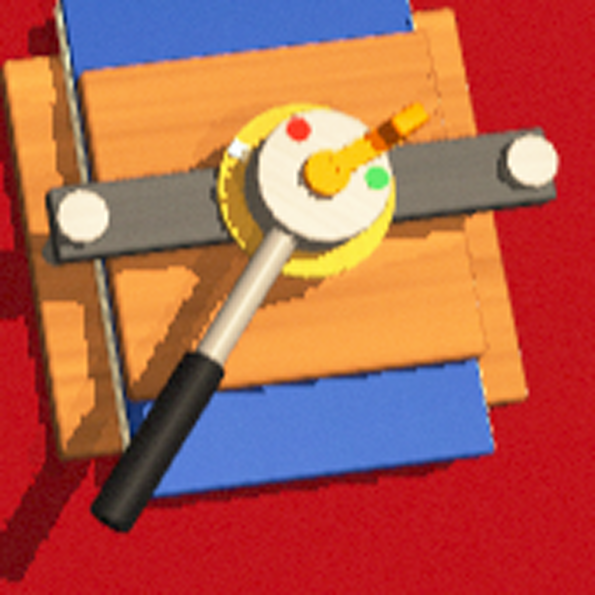

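The lever is on the green (loosen) side, with its paddle at crop (405,122). The handle is at its clockwise stop and the grip centre is at (489.5,-141.5). I'll come down on the grip's +y side and sweep it anticlockwise.

Call:
servo_tool([
  [12,-45,0],
  [24,-90,0],
  [37,-135,0],
  [52,-183,0],
  [52,-183,0],
], hand=[0,0,0,0,0], yaw=[7,14,21,27,27])

```text
clock: 6.5
eef_pos: [519.4, -113.8, 219.5]
tool_rot: [0.289, 0.957, -0.002, 0.001]
wrist_force: [0.2, 0.6, 0.2]
width: 0.7
grasp_force: 0.0
```

Call:
servo_tool([
  [0,0,-35],
  [0,0,-70],
  [0,0,-105],
  [0,0,-122],
  [0,0,-122],
], hand=[0,0,0,0,0], yaw=[0,0,0,0,0])

```text
clock: 7.0
eef_pos: [515.0, -106.1, 94.1]
tool_rot: [0.286, 0.958, 0.0, -0.004]
wrist_force: [-0.6, -0.8, -0.2]
width: 0.3
grasp_force: 0.0
```

Call:
servo_tool([
  [-7,-11,2],
  [-12,-20,3],
  [-21,-32,3],
  [-29,-43,3],
  [-35,-54,3],
], hand=[0,0,0,0,0], yaw=[0,0,5,10,15])

```text
clock: 7.5
eef_pos: [484.9, -160.9, 102.9]
tool_rot: [0.156, 0.988, 0.001, 0.003]
wrist_force: [4.4, 5.2, -0.9]
width: 0.3
grasp_force: 2.6
```

Call:
servo_tool([
  [-4,-11,0],
  [-7,-22,0],
  [-10,-33,0],
  [-11,-44,0],
  [-12,-55,0],
], hand=[0,0,0,0,0], yaw=[4,8,12,16,20])

```text
clock: 8.0
eef_pos: [472.7, -215.2, 102.9]
tool_rot: [-0.017, 1.0, 0.001, 0.003]
wrist_force: [3.9, 5.7, 0.9]
width: 0.7
grasp_force: 2.8
```

Call:
servo_tool([
  [0,-12,0],
  [2,-22,0],
  [5,-35,0],
  [9,-46,0],
  [13,-57,0],
], hand=[0,0,0,0,0], yaw=[4,8,12,15,18])

```text
clock: 8.5
eef_pos: [484.6, -271.6, 102.7]
tool_rot: [-0.173, 0.985, 0.001, 0.002]
wrist_force: [0.2, 6.2, 2.8]
width: 0.5
grasp_force: 2.9
```

Run:
```python
from h import *
s=env.get_state();print(s['q'])
b=cap('scene')
cv2.imwrite('pics/c7.png',cv2.resize(b['frame'][180:380,120:340],None,fx=2.7,fy=2.7)[:,:,::-1])
```

```text
[-0.66906748  0.27118642  1.6886654   0.00403973  1.18137971 -2.58981703]
```

View pics/c7.png

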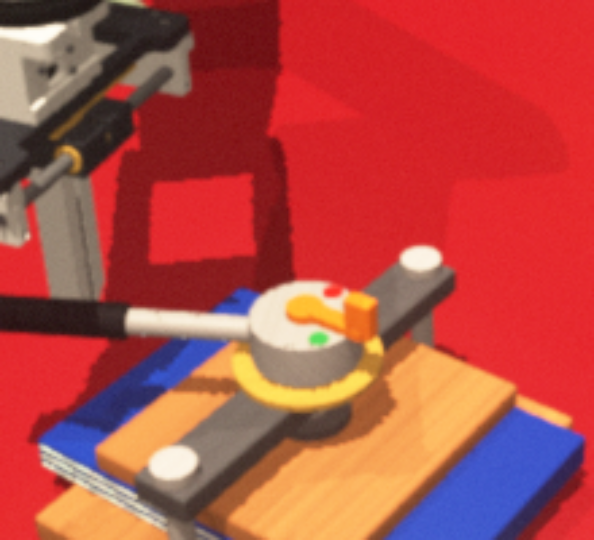

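The handle has swung about 1.2 rad, and both dots and the lever turned with it. I'll back off, lift and check the screw mark and lever.

Call:
servo_tool([
  [-6,8,0],
  [-14,20,0],
  [-20,30,30],
  [-20,40,75],
  [-20,70,110],
], hand=[0,0,0,0,0], yaw=[0,0,0,0,0])

```text
clock: 9.05
eef_pos: [463.6, -203.6, 213.4]
tool_rot: [-0.171, 0.985, -0.002, 0.001]
wrist_force: [0.8, -0.5, 0.6]
width: 0.5
grasp_force: 0.0
```

Call:
servo_tool([
  [0,45,0],
  [0,90,0],
  [0,135,0],
  [0,180,0],
  [0,225,0],
], hand=[0,0,0,0,0], yaw=[-8,-16,-24,-32,-40])

```text
clock: 9.55
eef_pos: [463.6, 16.3, 211.5]
tool_rot: [0.164, 0.986, -0.0, 0.001]
wrist_force: [0.9, 0.0, 0.2]
width: 0.4
grasp_force: 0.0
```

Call:
servo_tool([
  [0,30,0],
  [0,60,0],
  [0,60,0],
  [0,60,0],
  [0,60,0],
], hand=[0,0,0,0,0], yaw=[0,0,0,0,0])

```text
clock: 10.05
eef_pos: [464.2, 74.1, 210.8]
tool_rot: [0.161, 0.987, -0.0, 0.001]
wrist_force: [-0.1, -0.6, 0.7]
width: 0.4
grasp_force: 0.0
```

Run:
```python
from h import *
a,o=measure()
c=cv2.resize(a['frame'][150:320,380:550],None,fx=3.5,fy=3.5,interpolation=cv2.INTER_CUBIC)
cv2.imwrite('pics/c8.png',c[:,:,::-1])
```

```text
head [473.6 203.6] [453 184  39  38 780] [ 598.2 -219.   123. ]
green [478.4 186.6] [476 184   6   6  29] [ 625.1 -227.9  123. ]
red [457.6 200.8] [455 198   6   6  28] [ 602.7 -194.7  123. ]
orange [483.9 173.9] [ 450  160   60   31 1030] [ 638.  -229.7  147. ]
grip [524.8 275.7] [503 250  44  50 535] [ 488.7 -294.8  110. ]
ends [array([ 524.9, -269.3,  110. ]), array([ 455.3, -318.2,  110. ])]
```

View pics/c8.png

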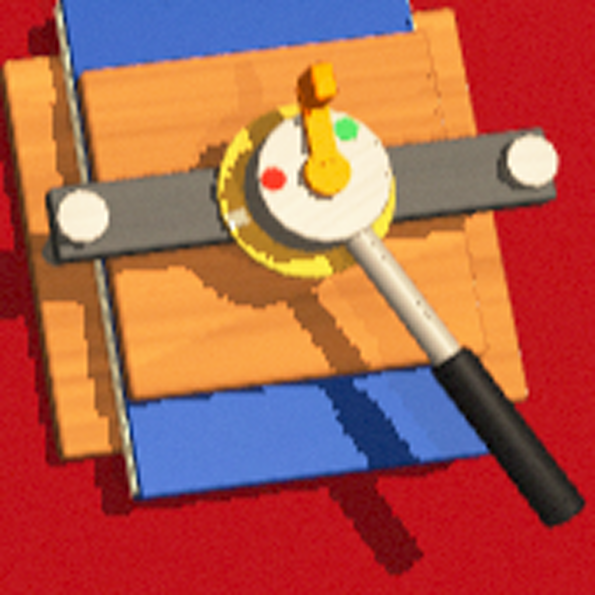

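The handle swung about 67° (1.18 rad). The screw's white mark moved from crop (238,150) to (238,217), about 50° anticlockwise. The lever, with its paddle at (317,82), is still beside the green dot and the robot is clear.

```bash
python3 -c "
from h import *
print(order.sign_off())"
```

```text
the job is handed in; nothing more can be done
None
```

The job is handed in; the sign-off returned no verdict. The lever is on the loosen side, the clamp screw has turned about 50° loose by the camera images, the handle is let go, and no move was made against the buff press.

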